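# Flag the tired isolation foot

### The job

One of the microscope's three spring isolation feet has a tired spring. Working along the row from the robot's left to its right, press each foot's pad straight down a few millimetres with the fingertips and let it come back up, to find the softest; then push that foot's hinged tag down flat, leaving the other two tags standing. Only touch and press: nothing is to be picked up, and the feet and everything around them stay where they are.

Things in the scene. Friction and masses are not known exactly. Their poses are not given: they have to be found in the camera images.
- mount_a: one of three identical-looking loose spring isolation feet standing in a row from left (+y) to right (-y) on the drilled 12 mm plate; which letter stands left, middle or right changes. Round flange 80 dia, coil spring and black bell-shaped pad above it, tag on a tongue to its +x side reaching 92 from the axis; about 0.83 kg, 66 high overall. Origin: on the pad's axis at the underside, z up, +x from the axis towards the tag (mostly away from the robot, within 30 degrees)
- pad_a (a joint): travel of this foot's sprung pad: 0 up (unloaded), grows as it is pressed straight down, 0.014 m at its stop. All three start pressing back at about 1.6 N; the two sound springs then gain 1.1 to 1.3 N per mm, the tired (softest) one well under half of that. It springs back when let go
- pad_a_top (a point): centre of the pad's flat rubber top, 53 dia (bell 62 dia), 66 above the mount's origin when up; moves down with the pad
- tag_a (a joint): angle of this foot's hinged tag: 0 to 0.2 rad at the start (standing, leaning 0.6 rad plus this angle from the vertical away from the pad), 0.96 rad at its stop, folded down flat away from the pad. A stiff hinge (0.03 N m): the tag stays where it is put
- tag_a_edge (a point): middle of the tag's free edge. The plain metal tag is 44 wide, 42 from hinge to free edge, 2.5 thick (4 at the edge); its hinge lies 42 from the pad's axis (along the mount's +x) and 26 above the mount's origin, parallel to the mount's y; folded down, its upper face lies 27 above the mount's origin, over a solid block. A downward push on the free edge folds it
- mount_b: one of three identical-looking loose spring isolation feet standing in a row from left (+y) to right (-y) on the drilled 12 mm plate; which letter stands left, middle or right changes. Round flange 80 dia, coil spring and black bell-shaped pad above it, tag on a tongue to its +x side reaching 92 from the axis; about 0.83 kg, 66 high overall. Origin: on the pad's axis at the underside, z up, +x from the axis towards the tag (mostly away from the robot, within 30 degrees)
- pad_b (a joint): travel of this foot's sprung pad: 0 up (unloaded), grows as it is pressed straight down, 0.014 m at its stop. All three start pressing back at about 1.6 N; the two sound springs then gain 1.1 to 1.3 N per mm, the tired (softest) one well under half of that. It springs back when let go
- pad_b_top (a point): centre of the pad's flat rubber top, 53 dia (bell 62 dia), 66 above the mount's origin when up; moves down with the pad
- tag_b (a joint): angle of this foot's hinged tag: 0 to 0.2 rad at the start (standing, leaning 0.6 rad plus this angle from the vertical away from the pad), 0.96 rad at its stop, folded down flat away from the pad. A stiff hinge (0.03 N m): the tag stays where it is put
- tag_b_edge (a point): middle of the tag's free edge. The plain metal tag is 44 wide, 42 from hinge to free edge, 2.5 thick (4 at the edge); its hinge lies 42 from the pad's axis (along the mount's +x) and 26 above the mount's origin, parallel to the mount's y; folded down, its upper face lies 27 above the mount's origin, over a solid block. A downward push on the free edge folds it
- mount_c: one of three identical-looking loose spring isolation feet standing in a row from left (+y) to right (-y) on the drilled 12 mm plate; which letter stands left, middle or right changes. Round flange 80 dia, coil spring and black bell-shaped pad above it, tag on a tongue to its +x side reaching 92 from the axis; about 0.83 kg, 66 high overall. Origin: on the pad's axis at the underside, z up, +x from the axis towards the tag (mostly away from the robot, within 30 degrees)
- pad_c (a joint): travel of this foot's sprung pad: 0 up (unloaded), grows as it is pressed straight down, 0.014 m at its stop. All three start pressing back at about 1.6 N; the two sound springs then gain 1.1 to 1.3 N per mm, the tired (softest) one well under half of that. It springs back when let go
- pad_c_top (a point): centre of the pad's flat rubber top, 53 dia (bell 62 dia), 66 above the mount's origin when up; moves down with the pad
- tag_c (a joint): angle of this foot's hinged tag: 0 to 0.2 rad at the start (standing, leaning 0.6 rad plus this angle from the vertical away from the pad), 0.96 rad at its stop, folded down flat away from the pad. A stiff hinge (0.03 N m): the tag stays where it is put
- tag_c_edge (a point): middle of the tag's free edge. The plain metal tag is 44 wide, 42 from hinge to free edge, 2.5 thick (4 at the edge); its hinge lies 42 from the pad's axis (along the mount's +x) and 26 above the mount's origin, parallel to the mount's y; folded down, its upper face lies 27 above the mount's origin, over a solid block. A downward push on the free edge folds it
- objective_long: steel microscope objective standing nose up between two mounts, 25 dia x 46 tall; origin: centre of its foot. A bystander
- objective_short: steel microscope objective standing nose up between the other two mounts, 25 dia x 36 tall; origin: centre of its foot. A bystander
- eyepiece: black eyepiece standing beyond the row of mounts, 39 dia x 50 tall; origin: centre of its foot. A bystander
- condenser: black condenser with a knurled ring and a short side screw, beyond the row, 60 dia x 62 tall; origin: centre of its foot. A bystander
- filter_ring: flat black filter ring lying beyond the row, 44 outer dia x 6 thick; origin: centre of its underside. A bystander
- screwdriver: screwdriver lying beyond the row at the right, 150 long; origin: underside, near its middle. A bystander
- slide_box: flat closed slide box on the bench to the left, 85 x 180 x 33 tall; origin: centre of its underside. A bystander
- fluid_bottle: small white bottle on the bench to the right, 42 dia x 85 tall; origin: centre of its foot. A bystander

How it is judged:
By the outcome, as a careful person would: the job done as asked, in the order asked, and still so for the second after the job is handed in, with the robot touching nothing.
It also fails if it takes over 54 s, if anything falls off the work surface, if the arm or the gripper's body presses on something with over 40 N, if the wrist force passes 120 N, or if a joint passes its speed limit or range.

### The arm

A 7-joint arm with a two-finger parallel gripper is mounted at the origin on the work surface. World frame = base frame: x ahead of the robot, y to its left, z up, the work surface at z = 0. Lengths are in mm, angles in rad, forces in N, time in s.
With the tool pointing down it reaches from about 425 to 950 mm from the base axis. Payload 4.7 kg.
Tool frame: the origin (TCP) lies on the centre line of the jaws, within the pads' length; the fingertips stand 25 mm ahead of it and the grasp point (between the pads) lies 6 mm ahead of it; z points along the fingers, x is the direction in which the jaws open and shut, and the axes are right-handed (so a half turn about z gives the same grasp; the last joint's range is limited). The gripper opens to 85 mm and grips with 20 to 120 N. Pads are 22 mm wide; open, the fingers measure 114 mm over their backs; the gripper's body (76 mm by 85 mm) begins 54 mm behind the grasp point. The pads swing forward as they close: fully open they stand 13 mm farther back than shut.
Start: joints at [-1.333, 0.469, -0.049, 1.532, 0.024, 1.141, -0.082], TCP at [177.919, 651.149, 216.635] pointing down, gripper open.
Joint ranges: [-2.59, 2.59], [-0.33, 1.99], [-1.39, 1.29], [0.1, 2.45], [-1.04, 4.18], [0.21, 1.99], [-2.66, 2.66]. Speed limits (rad/s): [2.57, 2.57, 3.14, 3.14, 3.14, 3.14, 3.14].

### API

Orientations are given as a 3x3 rotation matrix whose columns are the frame's x, y, z axes.
In Python, from plant import r, optics gives the robot as it stands.
- The arm moves only by the tool apply_moves, never from a script. Its argument "targets" is text: rows parted by semicolons, each of 7 numbers parted by spaces: the finger opening in cm, from 0 to 8.54, then the shift along the world's x, y, z in cm, then the turn, a rotation vector about the world's x, y, z in degrees. A call has 1 to 20 rows; each row shifts and turns the pose as measured when the row begins; what a row does not reach is not made up. A row lasts 1/12 s, in which the tool goes at most 41.7 mm and 7.16 degrees, less where a joint would pass 70% of its speed; a pose out of reach is approached as far as the arm can. A call with a gripper value outside its range is refused whole. The fingers move at their own pace and stop on an object; "grip_force" is the grip in N (left out, the last holds). Time passes only in rows, so rows that do not move let the fingers close. It gives the time, the measured TCP pose, the force and the opening at its end, in the units of the state.
- r.get_obs(): the state, without advancing time (a new reading comes with each control period).
- optics.read_camera(name): name is "scene" or "side" or "wrist"; returns a dict with "pixels" (384x512x3 uint8, red, green, blue), "depth" (384x512 float32, mm along the optical axis (not along the pixel's ray), 0 where there is no reading), "vfov" (degrees; the focal length in pixels is half the picture's height over the tangent of half this angle, whatever the lens; pixels are square), "cx", "cy" (the principal point, pixels), "dist" ([k1, k2, p1, p2, k3] as OpenCV has them; the pictures are not rectified), "rvec" (rotation vector, rad) and "tvec" (3), from world to camera coordinates, as OpenCV has them; the wrist camera has in their place "hand_eye" (4x4, takes a point from camera to tool coordinates, whose origin is the TCP and whose axes are the tool frame's). Camera axes: x right, y down, z forward; pixel columns grow to the right and rows downward; lengths in mm; the calibration is good to about 2 mm. A picture is of the moment at which its call begins: read the wrist's pose just before it.
- r.close_job(): hands the job in, once; it reports no verdict.
The state is a dict: "clock": time; "qpos": joint angles; "dq": joint speeds; "tau": joint torques, N m; "position": TCP position; "tool_rot": TCP orientation; "wrist_force": force on the tool from outside, world axes, zero at the start; "torque": the same for the moment, N m; "grip_width": finger opening in mm.
Only numpy, scipy, OpenCV 4.12 (cv2) and the standard library are available. Lean on these libraries where they do the work, as an engineer would, in place of code of your own. Each camera call takes 0.05 s, during which the arm holds its last target. There are 200 camera calls.

## Working session

There is one attempt and no reset: what is moved stays moved. The work goes in short steps, Python scripts to look and compute and a tool call to move; the robot and the scene stay as the last step left them, time stands still between calls to the robot, and variables do not carry over. Pictures are saved under pics/ and viewed, about 8 in all and at most 12, crops included, and the job is handed in when it is done.

Besides the shell and the picture viewer there is one more tool, called after "Emit:" as name(argument=value, ...) on one line, values as JSON. apply_moves: Moves the arm, as the interface text tells. Its arguments: {"type":"object","properties":{"targets":{"type":"string"},"grip_force":{"type":"number"}},"required":["targets"]}

```bash
mkdir -p pics
cat > h.py <<'E'
import numpy as np, cv2
from plant import r, optics
def cam(name):
    o=r.get_obs(); c=optics.read_camera(name)
    f=192/np.tan(np.radians(c["vfov"])/2)
    c["K"]=np.array([[f,0,c["cx"]],[0,f,c["cy"]],[0,0,1]])
    if name=="wrist":
        H=np.array(c["hand_eye"]); R=np.array(o["tool_rot"])@H[:3,:3]; t=np.array(o["tool_rot"])@H[:3,3]+o["position"]
    else:
        Rc=cv2.Rodrigues(np.array(c["rvec"],float))[0]; R=Rc.T; t=-Rc.T@np.array(c["tvec"],float).ravel()
    c["R"],c["t"]=R,t
    return c
def cloud(c):
    v,u=np.mgrid[0:384,0:512]
    p=cv2.undistortPoints(np.stack([u,v],-1).reshape(-1,1,2).astype(np.float32),c["K"],np.array(c["dist"],float)).reshape(384,512,2)
    d=c["depth"][...,None]
    P=np.concatenate([p*d,d],-1)@c["R"].T+c["t"]
    P[c["depth"]==0]=np.nan
    return P
def save(c,n): cv2.imwrite(f"pics/{n}.png",c["pixels"][...,::-1])
E
python3 - <<'E'
from h import *
for n in ("scene","side"):
    c=cam(n); save(c,n); P=cloud(c); np.save(n,P); print(n,c["t"],c["R"][:,2])
o=r.get_obs(); print(o["clock"],o["position"],o["wrist_force"],np.round(o["tool_rot"],3))
a=cv2.imread("pics/scene.png")
E
```

```text
scene [1205.8544851  1161.71591194 1100.3716336 ] [-0.36391134 -0.70489379 -0.60884587]
side [ 224.26514875 -683.82687857  893.94465449] [ 0.31764482  0.62108047 -0.71649202]
0.1 [177.82223368 650.57530255 215.65078657] [-0.52469128 -0.40681946 -0.26272049] [[ 0.264  0.965 -0.   ]
 [ 0.965 -0.264 -0.002]
 [-0.002  0.    -1.   ]]
```

View pics/scene.png

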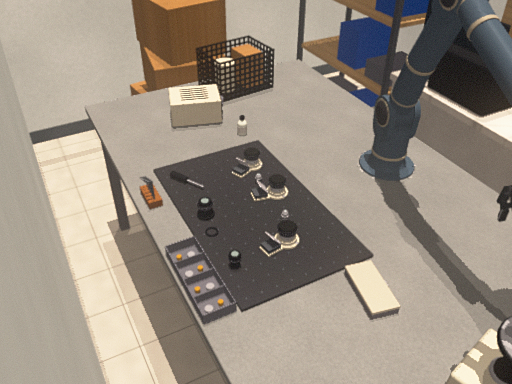

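View pics/side.png

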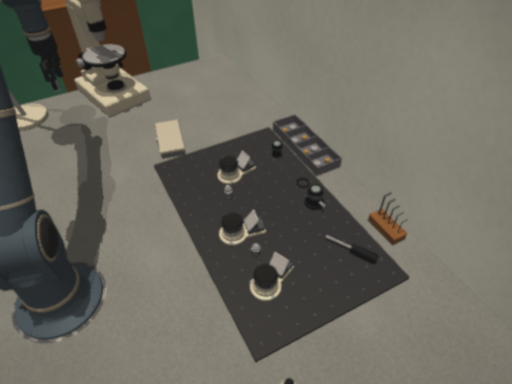

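The scene view shows the pads at about (287,230), (277,183) and (252,155), left to right. The side view shows them at (229,165), (233,222) and (265,274), with the tags standing up and to the right. Next I'll locate them from depth.

Run:
```python
from h import *
for n,px in (("scene",[(287,226),(277,179),(252,152)]),("side",[(229,160),(233,218),(265,270)])):
    P=np.load(n+".npy")
    for u,v in px:
        c=P[v,u]; 
        m=(np.hypot(P[...,0]-c[0],P[...,1]-c[1])<60)&(abs(P[...,2]-78)<7)
        m2=(np.hypot(P[...,0]-c[0],P[...,1]-c[1])<60)&(abs(P[...,2]-77)<40)
        _,lab,st,ce=cv2.connectedComponentsWithStats(m.astype(np.uint8)); L=1+np.argmax(st[1:,4]); q=P[lab==L]
        print(n,np.round(c),"top",np.round(q.mean(0),1),np.round((q.min(0)+q.max(0))/2,1),np.round(np.ptp(q,axis=0)),len(q))
# tag points in side
P=np.load("side.npy")
for u0,u1,v0,v1 in ((234,258,148,172),(244,266,208,230),(268,292,250,276)):
    q=P[v0:v1,u0:u1].reshape(-1,3); q=q[(q[:,2]>42)&(q[:,2]<68)]
    print(np.round(q[::12]).tolist())
```

```text
scene [581. 203.  78.] top [582.3 205.   77.3] [580.6 203.7  77.9] [61. 59. 14.] 211
scene [485. -25.  78.] top [486.1 -24.5  77. ] [483.9 -24.2  77.8] [61. 60. 14.] 147
scene [ 484. -215.   80.] top [ 484.2 -219.5   77.2] [ 481.1 -222.    77.4] [60. 65. 13.] 118
side [581. 201.  77.] top [576.1 194.5  76.6] [577.9 195.5  77. ] [61. 58. 12.] 191
side [487. -27.  75.] top [480.9 -34.3  76.9] [481.9 -32.3  76.8] [58. 58. 11.] 283
side [ 482. -220.   79.] top [ 479.  -229.4   76.8] [ 479.9 -227.3   76.5] [60. 61. 11.] 409
[[638.0, 229.0, 67.0], [634.0, 223.0, 60.0], [644.0, 205.0, 65.0], [624.0, 224.0, 51.0], [625.0, 220.0, 49.0], [626.0, 214.0, 48.0], [629.0, 205.0, 50.0], [635.0, 188.0, 56.0], [628.0, 189.0, 50.0], [583.0, 168.0, 68.0]]
[[550.0, -20.0, 65.0], [537.0, -19.0, 53.0], [541.0, -36.0, 64.0], [532.0, -22.0, 46.0], [533.0, -33.0, 51.0], [537.0, -45.0, 58.0], [539.0, -54.0, 61.0], [529.0, -40.0, 43.0], [535.0, -60.0, 57.0], [531.0, -62.0, 52.0]]
[[530.0, -182.0, 67.0], [534.0, -195.0, 67.0], [544.0, -204.0, 68.0], [521.0, -188.0, 55.0], [519.0, -186.0, 48.0], [540.0, -211.0, 65.0], [535.0, -210.0, 64.0], [526.0, -200.0, 52.0], [518.0, -193.0, 44.0], [540.0, -216.0, 60.0], [533.0, -213.0, 56.0], [531.0, -212.0, 51.0], [530.0, -213.0, 49.0], [531.0, -222.0, 55.0], [523.0, -216.0, 43.0], [530.0, -229.0, 48.0]]
```

Run:
```python
from h import *
for n,(u,v) in (("side",(105,60)),("side",(110,90)),("side",(90,55)),("side",(130,85)),("scene",(490,360)),("scene",(500,335)),("side",(170,135))):
    print(n,u,v,np.round(np.load(n+".npy")[v,u]))
```

```text
side 105 60 [358. 837. 198.]
side 110 90 [344. 854.  62.]
side 90 55 [315. 900. 202.]
side 130 85 [429. 866.  55.]
scene 490 360 [381. 832.  56.]
scene 500 335 [419. 841. 193.]
side 170 135 [470. 481.  33.]
```

Emit:
apply_moves(targets="0 0 0 2 0 0 0;0 1.5 -3 0 0 0 0;0 1.5 -3.5 0 0 0 0", grip_force=20)

```text
clock: 0.35
position: [201.8, 588.9, 232.2]
tool_rot: [[0.253, 0.967, -0.005], [0.967, -0.253, -0.003], [-0.004, -0.004, -1.0]]
wrist_force: [1.3, -0.1, -0.8]
grip_width: 51.7
```

Emit:
apply_moves(targets="0 2.6 -2.7 -.5 0 0 0;0 2.6 -2.7 -.5 0 0 0;0 2.6 -2.7 -.5 0 0 0;0 2.6 -2.7 -.5 0 0 0;0 2.6 -2.7 -.5 0 0 0;0 2.6 -2.7 -.5 0 0 0;0 2.6 -2.7 -.5 0 0 0;0 2.6 -2.7 -.5 0 0 0;0 2.6 -2.7 -.5 0 0 0;0 2.6 -2.7 -.5 0 0 0;0 2.6 -2.7 -.5 0 0 0;0 2.6 -2.7 -.5 0 0 0;0 0 0 0 0 0 0")

```text
clock: 1.43
position: [522.5, 237.6, 167.2]
tool_rot: [[0.253, 0.967, -0.009], [0.967, -0.253, -0.01], [-0.011, -0.006, -1.0]]
wrist_force: [-0.4, -0.5, 0.1]
grip_width: 0.1
```

Emit:
apply_moves(targets="0 2.5 -1.5 0 0 0 0;0 2.5 -1.7 0 0 0 0;0 0.7 -0.5 0 0 0 0;0 0 0 0 0 0 0;0 0 0 0 0 0 0")

```text
clock: 1.85
position: [580.3, 195.6, 164.4]
tool_rot: [[0.259, 0.966, -0.014], [0.966, -0.259, -0.012], [-0.016, -0.011, -1.0]]
wrist_force: [-0.8, -0.1, 0.6]
grip_width: 0.1
```

Run:
```python
from h import *
c=cam("wrist"); save(c,"w1"); P=cloud(c); np.save("w1",P)
o=r.get_obs(); print(o["position"],c["t"],c["R"][:,2])
m=abs(P[...,2]-78)<5; q=P[m]; print(len(q),np.nanmin(q,0),np.nanmax(q,0))
(x,y),rad=cv2.minEnclosingCircle(q[:,:2].astype(np.float32)); print(x,y,rad,np.median(q[:,2]))
```

```text
[579.9146569  196.02693309 164.32573014] [515.61273313 215.83620635 321.81055427] [ 0.24771026 -0.08319729 -0.96525532]
3219 [492.75903072  -6.76395913  73.00099038] [605.75677996 230.46690912  79.44365699]
543.7229614257812 111.39176940917969 124.8946762084961 77.12327713035444
```

View pics/w1.png

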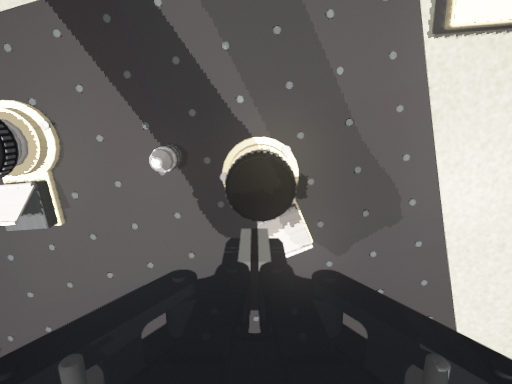

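The wrist view shows the left pad at (261,185), its tag below and to the right near (290,230), an objective at (163,159), and the fingers at (255,240).

Run:
```python
from h import *
P=np.load("w1.npy")
_,lab=cv2.connectedComponents((abs(P[...,2]-78)<4).astype(np.uint8))
q=P[lab==lab[185,261]]; print(len(q),q.min(0),q.max(0),cv2.minEnclosingCircle(q[:,:2].astype(np.float32)),np.median(q[:,2]))
t=P[205:260,272:315].reshape(-1,3); t=t[(t[:,2]>35)&(t[:,2]<73)]; print(np.round(t[::25]).tolist())
```

```text
2932 [549.61409394 173.26818731  74.02245887] [603.30330427 226.95735191  79.44365699] ((577.2992553710938, 200.11077880859375), 27.834749221801758) 77.20999659119887
[[598.0, 219.0, 73.0], [614.0, 226.0, 39.0], [615.0, 220.0, 39.0], [617.0, 228.0, 42.0], [605.0, 212.0, 72.0], [617.0, 213.0, 40.0], [618.0, 212.0, 39.0], [618.0, 209.0, 42.0], [607.0, 206.0, 72.0], [622.0, 229.0, 48.0], [622.0, 224.0, 46.0], [622.0, 219.0, 45.0], [623.0, 214.0, 43.0], [622.0, 208.0, 43.0], [622.0, 202.0, 43.0], [626.0, 226.0, 50.0], [625.0, 219.0, 49.0], [625.0, 212.0, 48.0], [625.0, 205.0, 47.0], [628.0, 229.0, 53.0], [628.0, 221.0, 52.0], [627.0, 213.0, 50.0], [627.0, 205.0, 49.0], [630.0, 228.0, 56.0], [630.0, 219.0, 53.0], [629.0, 210.0, 53.0], [629.0, 201.0, 50.0], [632.0, 224.0, 57.0], [632.0, 215.0, 54.0], [631.0, 204.0, 52.0], [634.0, 228.0, 59.0], [633.0, 217.0, 57.0], [632.0, 206.0, 54.0], [635.0, 230.0, 62.0], [635.0, 219.0, 59.0], [634.0, 207.0, 57.0], [636.0, 230.0, 64.0], [637.0, 225.0, 62.0], [637.0, 220.0, 62.0], [638.0, 216.0, 60.0], [637.0, 213.0, 61.0], [638.0, 210.0, 61.0], [640.0, 232.0, 68.0], [641.0, 229.0, 68.0], [641.0, 226.0, 67.0], [641.0, 222.0, 67.0], [641.0, 218.0, 68.0], [641.0, 213.0, 67.0], [642.0, 210.0, 65.0], [642.0, 210.0, 67.0], [643.0, 213.0, 68.0], [645.0, 217.0, 70.0], [644.0, 212.0, 72.0]]
```

Emit:
apply_moves(targets="0 -.3 .4 -2 .7 -.8 0;0 0 0 -2 0 0 0;0 0 0 -1 0 0 0;0 0 0 0 0 0 0;0 0 0 0 0 0 0;0 0 0 0 0 0 0")

```text
clock: 2.4
position: [571.1, 208.8, 114.5]
tool_rot: [[0.246, 0.969, -0.002], [0.969, -0.246, 0.005], [0.005, -0.003, -1.0]]
wrist_force: [0.7, 0.1, -0.5]
grip_width: 0.3
```

Emit:
apply_moves(targets="0 .6 -.8 0 0 0 0;0 0 0 0 0 0 0;0 0 0 0 0 0 0;0 0 0 0 0 0 0")

```text
clock: 2.73
position: [579.5, 201.0, 117.6]
tool_rot: [[0.246, 0.969, 0.003], [0.969, -0.246, 0.007], [0.008, 0.001, -1.0]]
wrist_force: [0.6, 0.4, -0.2]
grip_width: -0.2
```

Emit:
apply_moves(targets="0 0 0 -.5 0 0 0;0 0 0 0 0 0 0;0 0 0 0 0 0 0")

```text
clock: 2.98
position: [580.3, 200.7, 113.1]
tool_rot: [[0.247, 0.969, 0.005], [0.969, -0.247, 0.008], [0.009, 0.003, -1.0]]
wrist_force: [0.2, 0.0, 0.0]
grip_width: 0.0
```

Emit:
apply_moves(targets="0 -.2 0 -.4 -.4 .3 0;0 0 0 -.4 0 0 0;0 0 0 0 0 0 0")

```text
clock: 3.23
position: [577.9, 200.7, 104.1]
tool_rot: [[0.247, 0.969, -0.001], [0.969, -0.247, 0.0], [-0.0, -0.001, -1.0]]
wrist_force: [0.6, 0.0, 0.5]
grip_width: -0.0
```

Emit:
apply_moves(targets="0 0 0 -.15 0 0 0")

```text
clock: 3.32
position: [577.8, 200.9, 102.4]
tool_rot: [[0.246, 0.969, -0.001], [0.969, -0.246, 0.0], [-0.0, -0.001, -1.0]]
wrist_force: [0.4, 0.2, 0.2]
grip_width: -0.1
```

Emit:
apply_moves(targets="0 0 0 -.15 0 0 0")

```text
clock: 3.4
position: [577.6, 201.0, 100.6]
tool_rot: [[0.246, 0.969, -0.002], [0.969, -0.246, 0.0], [-0.0, -0.002, -1.0]]
wrist_force: [0.2, 0.3, -0.3]
grip_width: 0.1
```

Emit:
apply_moves(targets="0 0 0 -.15 0 0 0")

```text
clock: 3.48
position: [577.6, 201.0, 98.8]
tool_rot: [[0.246, 0.969, -0.002], [0.969, -0.246, 0.0], [-0.0, -0.002, -1.0]]
wrist_force: [-0.1, 0.6, -0.3]
grip_width: -0.1
```

Emit:
apply_moves(targets="0 0 0 -.15 0 0 0")

```text
clock: 3.57
position: [577.6, 201.0, 97.1]
tool_rot: [[0.246, 0.969, -0.002], [0.969, -0.246, 0.0], [-0.0, -0.002, -1.0]]
wrist_force: [0.1, 1.4, 0.3]
grip_width: 0.1
```

Emit:
apply_moves(targets="0 0 0 -.15 0 0 0")

```text
clock: 3.65
position: [577.6, 201.0, 95.5]
tool_rot: [[0.246, 0.969, -0.002], [0.969, -0.246, 0.0], [-0.0, -0.002, -1.0]]
wrist_force: [-0.2, -0.3, 0.5]
grip_width: 0.2
```

Emit:
apply_moves(targets="0 0 0 -.15 0 0 0")

```text
clock: 3.73
position: [577.6, 201.0, 93.8]
tool_rot: [[0.246, 0.969, -0.002], [0.969, -0.246, 0.0], [-0.0, -0.002, -1.0]]
wrist_force: [0.4, -0.8, 0.7]
grip_width: 0.4
```

Emit:
apply_moves(targets="0 0 0 -.15 0 0 0")

```text
clock: 3.82
position: [577.7, 201.1, 92.2]
tool_rot: [[0.246, 0.969, -0.002], [0.969, -0.246, 0.0], [-0.0, -0.002, -1.0]]
wrist_force: [-0.4, -0.0, -0.6]
grip_width: 0.1
```

Emit:
apply_moves(targets="0 0 0 -.15 0 0 0")

```text
clock: 3.9
position: [577.7, 201.0, 90.6]
tool_rot: [[0.246, 0.969, -0.002], [0.969, -0.246, 0.0], [-0.0, -0.002, -1.0]]
wrist_force: [-0.2, 0.1, 0.6]
grip_width: -0.3
```

Run:
```python
from h import *
c=cam("wrist"); a=c["pixels"][130:300,170:350]; 
s=cam("side"); b=s["pixels"][125:215,185:280]; s2=cam("scene"); d=s2["pixels"][180:260,245:330]
R=lambda x:cv2.resize(x,(390,390),interpolation=3)
cv2.imwrite("pics/c1.png",np.hstack([R(a),R(b)])[...,::-1])
P=cloud(c)
_,lab=cv2.connectedComponents((abs(P[...,2]-72)<12).astype(np.uint8)); o=r.get_obs(); print(o["position"],o["wrist_force"],o["tau"])
for v in range(150,260,8): print(v,np.round(P[v,258],0),end=' ')
```

```text
[577.57549263 200.94282801  90.54651578] [-0.15035195  0.65182085 -0.97016273] [ 6.56055217e-04 -4.75956774e+01  2.27003619e+00 -1.92231524e+01
  6.90614688e-03  4.35464885e-03  6.13367483e-04]
150 [541. 213.  21.] 158 [547. 212.  21.] 166 [551. 211.  32.] 174 [549. 211.  69.] 182 [552. 210.  73.] 190 [556. 209.  77.] 198 [561. 208.  77.] 206 [566. 207.  77.] 214 [571. 205.  77.] 222 [576. 204.  76.] 230 [567. 206. 111.] 238 [567. 206. 121.] 246 [567. 206. 129.] 254 [567. 206. 136.]
```

View pics/c1.png

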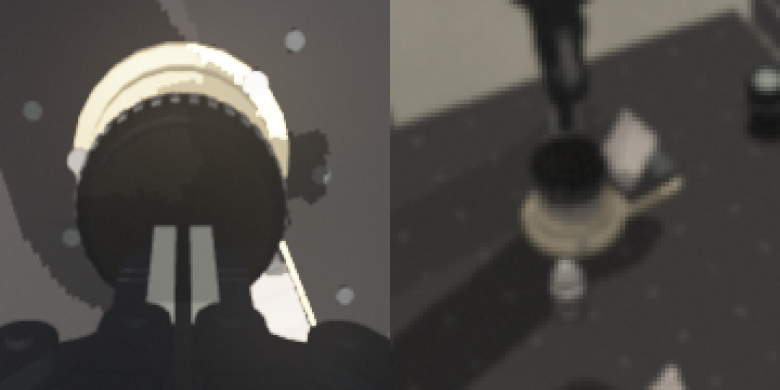

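Fingers are centred on the left pad, which is still up (top z about 77). There's no contact yet, so I'll keep lowering.

Emit:
apply_moves(targets="0 0 0 -.15 0 0 0")

```text
clock: 4.13
position: [577.9, 201.1, 89.3]
tool_rot: [[0.246, 0.969, -0.001], [0.969, -0.246, 0.0], [-0.0, -0.001, -1.0]]
wrist_force: [1.1, -0.8, -0.2]
grip_width: 0.1
```

Emit:
apply_moves(targets="0 0 0 -.15 0 0 0")

```text
clock: 4.22
position: [577.9, 201.1, 87.8]
tool_rot: [[0.246, 0.969, -0.001], [0.969, -0.246, 0.0], [0.0, -0.001, -1.0]]
wrist_force: [-0.6, -0.1, 0.4]
grip_width: -0.1
```

Emit:
apply_moves(targets="0 0 0 -.15 0 0 0")

```text
clock: 4.3
position: [578.0, 201.1, 86.3]
tool_rot: [[0.246, 0.969, -0.001], [0.969, -0.246, 0.0], [0.0, -0.001, -1.0]]
wrist_force: [-0.2, -0.9, -0.1]
grip_width: -0.4
```

Run:
```python
from h import *
c=cam("wrist"); P=cloud(c); o=r.get_obs(); print(o["position"],o["wrist_force"],np.round(o["tau"],3))
for v in range(166,264,4): print(v,np.round(P[v,[246,255,258]],0)[:,[0,2]].tolist())
q=P[190:215,235:285].reshape(-1,3);print(np.median(q,0))
save(c,"w2")
```

```text
[577.76817082 201.03015408  85.9273541 ] [-0.0553931   0.89015974 -0.39145164] [ 5.000e-02 -4.870e+01  2.361e+00 -1.954e+01  8.000e-03 -2.300e-02
  1.000e-03]
166 [[549.0, 30.0], [550.0, 31.0], [551.0, 30.0]]
170 [[551.0, 32.0], [553.0, 31.0], [553.0, 32.0]]
174 [[547.0, 66.0], [548.0, 67.0], [548.0, 69.0]]
178 [[548.0, 71.0], [549.0, 72.0], [550.0, 71.0]]
182 [[550.0, 73.0], [551.0, 74.0], [552.0, 74.0]]
186 [[552.0, 77.0], [553.0, 76.0], [554.0, 75.0]]
190 [[554.0, 77.0], [555.0, 78.0], [556.0, 76.0]]
194 [[556.0, 77.0], [557.0, 78.0], [558.0, 77.0]]
198 [[559.0, 77.0], [560.0, 78.0], [nan, nan]]
202 [[561.0, 78.0], [562.0, 78.0], [562.0, 78.0]]
206 [[563.0, 78.0], [565.0, 76.0], [565.0, 78.0]]
210 [[565.0, 78.0], [567.0, 78.0], [567.0, 77.0]]
214 [[568.0, 76.0], [570.0, 76.0], [570.0, 76.0]]
218 [[570.0, 77.0], [571.0, 78.0], [572.0, 77.0]]
222 [[573.0, 77.0], [574.0, 78.0], [575.0, 77.0]]
226 [[575.0, 77.0], [577.0, 77.0], [577.0, 77.0]]
230 [[566.0, 106.0], [567.0, 107.0], [567.0, 108.0]]
234 [[565.0, 113.0], [567.0, 113.0], [567.0, 112.0]]
238 [[566.0, 117.0], [567.0, 117.0], [567.0, 117.0]]
242 [[566.0, 121.0], [567.0, 120.0], [567.0, 121.0]]
246 [[566.0, 124.0], [567.0, 125.0], [568.0, 124.0]]
250 [[566.0, 129.0], [567.0, 129.0], [567.0, 129.0]]
254 [[566.0, 131.0], [567.0, 133.0], [568.0, 131.0]]
258 [[566.0, 135.0], [567.0, 136.0], [567.0, 135.0]]
262 [[567.0, 138.0], [568.0, 137.0], [567.0, 138.0]]
[nan nan nan]
```

View pics/w2.png

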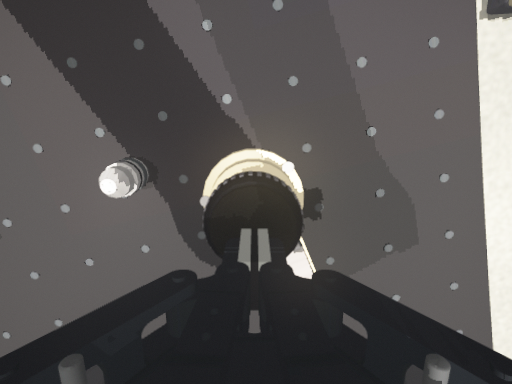

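Depth puts the visible finger ends at z≈105, about 19 mm above the TCP, and the pad top is still at 77. So I'm not touching yet, and the tips are not where the spec says. I'll lower on force and keep checking with depth.

Emit:
apply_moves(targets="0 0 0 -.3 0 0 0;0 0 0 -.3 0 0 0;0 0 0 -.2 0 0 0")

```text
clock: 4.6
position: [578.0, 201.1, 77.5]
tool_rot: [[0.246, 0.969, -0.001], [0.969, -0.246, 0.001], [0.0, -0.001, -1.0]]
wrist_force: [0.5, -0.6, 0.5]
grip_width: 0.4
```

```bash
cat >> h.py <<'E'
def look(px=(235,285,196,226)):
    c=cam("wrist"); P=cloud(c); o=r.get_obs(); print(np.round(o["position"],1),np.round(o["wrist_force"],1),np.round(o["tau"],2),o["clock"])
    q=P[px[2]:px[3],px[0]:px[1]].reshape(-1,3); print("pad z",np.nanmedian(q[:,2]),"tip",[float(np.round(P[v,264,2])) for v in range(220,240,3)]); return c,P
E
python3 - <<'E'
from h import *
c,P=look()
s=cam("side"); 
for z in (60,80,105):
    print(z,cv2.projectPoints(np.array([[578.,201,z]]),np.array(s["rvec"],float),np.array(s["tvec"],float),s["K"],np.array(s["dist"],float))[0].ravel())
cv2.imwrite("pics/s3.png",cv2.resize(s["pixels"][105:195,185:280],None,fx=6,fy=6,interpolation=2)[...,::-1])
E
```

```text
[577.7 201.   77.1] [ 0.2 -0.2 -0.6] [ 8.000e-02 -4.936e+01  2.420e+00 -1.942e+01  1.000e-02 -4.000e-02
  0.000e+00] 4.65
pad z 77.23376194539958 tip [77.0, 76.0, 77.0, 96.0, 100.0, 105.0, 107.0]
60 [228.47126739 164.29569454]
80 [228.07161376 159.62715212]
105 [227.55916361 153.63891585]
```

View pics/s3.png

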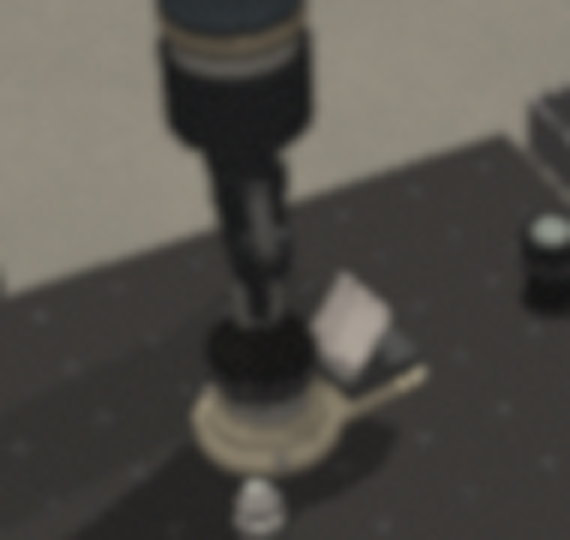

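The side crop shows the finger ending near image (228,158), z≈85–95, still above the pad.

Emit:
apply_moves(targets="0 0 0 -.3 0 0 0;0 0 0 -.3 0 0 0;0 0 0 -.2 0 0 0")

```text
clock: 4.95
position: [578.2, 201.2, 69.1]
tool_rot: [[0.246, 0.969, -0.0], [0.969, -0.246, 0.001], [0.0, -0.001, -1.0]]
wrist_force: [-0.4, 0.4, 0.4]
grip_width: 0.1
```

Emit:
apply_moves(targets="0 0 0 -.2 0 0 0;0 0 0 -.1 0 0 0")

```text
clock: 5.12
position: [577.9, 201.1, 65.4]
tool_rot: [[0.246, 0.969, -0.001], [0.969, -0.246, 0.0], [0.0, -0.001, -1.0]]
wrist_force: [0.2, -0.4, 0.0]
grip_width: 0.2
```

Emit:
apply_moves(targets="0 0 0 -.2 0 0 0")

```text
clock: 5.2
position: [578.1, 201.1, 63.3]
tool_rot: [[0.246, 0.969, -0.001], [0.969, -0.246, 0.0], [0.0, -0.001, -1.0]]
wrist_force: [-0.6, 0.0, 1.2]
grip_width: 0.1
```

Emit:
apply_moves(targets="0 0 0 -.2 0 0 0")

```text
clock: 5.28
position: [578.1, 201.2, 61.4]
tool_rot: [[0.246, 0.969, -0.001], [0.969, -0.246, 0.0], [0.0, -0.001, -1.0]]
wrist_force: [-1.3, -0.1, 3.8]
grip_width: -0.1
```

```bash
python3 -c "
from h import *
look()"
```

```text
[578.1 201.1  61.2] [-0.8 -0.1  3.9] [ 7.000e-02 -4.716e+01  2.290e+00 -1.759e+01  1.000e-02 -1.800e-01
  0.000e+00] 5.3333
pad z 75.03194176297627 tip [75.0, 75.0, 74.0, 80.0, 85.0, 88.0, 91.0]
```

Contact at TCP z≈63. Pressing a little further.

Emit:
apply_moves(targets="0 0 0 -.2 0 0 0;0 0 0 -.05 0 0 0")

```text
clock: 5.5
position: [578.1, 201.2, 59.5]
tool_rot: [[0.246, 0.969, -0.001], [0.969, -0.246, 0.001], [0.0, -0.001, -1.0]]
wrist_force: [-2.2, -1.5, 5.5]
grip_width: -0.2
```

```bash
python3 -c "
from h import *
look();look()"
```

```text
[578.1 201.2  59.7] [-2.6  0.1  6.2] [ 4.000e-02 -4.545e+01  2.220e+00 -1.761e+01  1.000e-02 -6.500e-01
  0.000e+00] 5.55
pad z 73.14599756094455 tip [74.0, 73.0, 73.0, 78.0, 83.0, 86.0, 90.0]
[578.2 201.2  59.8] [-2.2 -0.1  6.1] [ 3.000e-02 -4.561e+01  2.220e+00 -1.769e+01  0.000e+00 -6.400e-01
  0.000e+00] 5.6
pad z 73.38316966988579 tip [74.0, 74.0, 75.0, 80.0, 83.0, 86.0, 90.0]
```

Emit:
apply_moves(targets="0 0 0 -.2 0 0 0;0 0 0 -.05 0 0 0")

```text
clock: 5.77
position: [578.2, 201.2, 58.7]
tool_rot: [[0.246, 0.969, -0.001], [0.969, -0.246, 0.001], [0.001, -0.001, -1.0]]
wrist_force: [-2.6, -0.7, 6.8]
grip_width: 0.2
```

```bash
python3 -c "
from h import *
look();look()"
```

```text
[578.2 201.2  58.8] [-2.  -0.4  7.1] [ 4.000e-02 -4.486e+01  2.200e+00 -1.754e+01  1.000e-02 -8.000e-01
  0.000e+00] 5.8167
pad z 72.34057778046218 tip [73.0, 71.0, 73.0, 78.0, 82.0, 86.0, 89.0]
[578.1 201.2  58.8] [-3.2 -0.8  7.3] [ 4.000e-02 -4.510e+01  2.200e+00 -1.759e+01  0.000e+00 -7.700e-01
  0.000e+00] 5.8667
pad z 72.50741729145766 tip [72.0, 73.0, 72.0, 78.0, 81.0, 85.0, 89.0]
```

Left foot is sound: 7.2 N at about 4.8 mm, so about 1.17 N/mm. Releasing it and moving to the middle foot.

Emit:
apply_moves(targets="0 0 0 .5 0 0 0;0 0 0 2 0 0 0;0 0 0 1.5 0 0 0;0 -1.3 -3.2 0.2 0 0 0;0 -1.3 -3.2 0 0 0 0;0 -1.3 -3.2 0 0 0 0;0 -1.3 -3.2 0 0 0 0;0 -1.3 -3.2 0 0 0 0;0 -1.3 -3.2 0 0 0 0;0 -.5 -1.5 0 0 0 0;0 0 0 0 0 0 0;0 0 0 0 0 0 0")

```text
clock: 6.87
position: [491.5, -9.9, 104.1]
tool_rot: [[0.242, 0.97, 0.007], [0.97, -0.242, 0.005], [0.007, 0.006, -1.0]]
wrist_force: [1.0, 1.2, 1.0]
grip_width: 0.0
```

```bash
cat >> h.py <<'E'
def pads(z=78):
    c=cam("wrist"); P=cloud(c); o=r.get_obs(); print(np.round(o["position"],1),np.round(o["tool_rot"],3).tolist(),o["clock"])
    n,lab,st,_=cv2.connectedComponentsWithStats((abs(P[...,2]-z)<4).astype(np.uint8))
    for i in range(1,n):
        if st[i,4]>600:
            q=P[lab==i]; print(st[i],np.round(q.min(0)),np.round(q.max(0)),cv2.minEnclosingCircle(q[:,:2].astype(np.float32)))
    return c,P
E
python3 -c "
from h import *
c,P=pads();save(c,'w4');np.save('w4',P)"
```

```text
[491.7  -9.7 104.2] [[0.241, 0.97, 0.007], [0.97, -0.241, 0.005], [0.006, 0.006, -1.0]] 6.9167
[ 180  170   83   77 4591] [455. -57.  74.] [507.  -3.  80.] ((480.8904724121094, -29.574562072753906), 27.204099655151367)
```

Emit:
apply_moves(targets="0 -1 -2 0 -.3 .4 0;0 0 0 -.8 0 0 0;0 0 0 0 0 0 0")

```text
clock: 7.17
position: [484.4, -25.1, 96.2]
tool_rot: [[0.234, 0.972, 0.003], [0.972, -0.234, 0.001], [0.002, 0.003, -1.0]]
wrist_force: [0.6, -0.8, -0.6]
grip_width: -0.0
```

Emit:
apply_moves(targets="0 0 0 -.6 0 0 0;0 0 0 -.6 0 0 0")

```text
clock: 7.33
position: [486.6, -22.4, 84.3]
tool_rot: [[0.23, 0.973, 0.006], [0.973, -0.23, 0.002], [0.004, 0.005, -1.0]]
wrist_force: [0.1, 0.6, -0.4]
grip_width: 0.0
```

Emit:
apply_moves(targets="0 -.5 -.7 -.5 -.2 .4 0;0 0 0 -.3 0 0 0;0 0 0 -.2 0 0 0")

```text
clock: 7.58
position: [481.3, -27.4, 72.0]
tool_rot: [[0.225, 0.974, -0.003], [0.974, -0.225, -0.001], [-0.002, -0.003, -1.0]]
wrist_force: [-0.7, -0.8, -0.3]
grip_width: 0.1
```

Emit:
apply_moves(targets="0 0 0 -.3 0 0 0;0 0 0 -.2 0 0 0;0 0 0 -.1 0 0 0")

```text
clock: 7.83
position: [481.1, -27.2, 64.8]
tool_rot: [[0.225, 0.974, -0.004], [0.974, -0.225, -0.001], [-0.002, -0.004, -1.0]]
wrist_force: [-0.3, -0.2, -0.4]
grip_width: -0.1
```

Emit:
apply_moves(targets="0 0 0 -.2 0 0 0;0 0 0 -.1 0 0 0")

```text
clock: 8.0
position: [481.3, -27.2, 61.8]
tool_rot: [[0.225, 0.974, -0.004], [0.974, -0.225, -0.001], [-0.002, -0.004, -1.0]]
wrist_force: [-1.4, 0.3, 2.5]
grip_width: 0.2
```

```bash
python3 -c "
from h import *
look()"
```

```text
[481.3 -27.2  61.8] [-0.7  1.1  3.5] [ 3.000e-02 -3.575e+01  1.800e+00 -1.533e+01  1.000e-02 -2.200e-01
  0.000e+00] 8.05
pad z 75.40062999623942 tip [76.0, 75.0, 76.0, 81.0, 84.0, 89.0, 91.0]
```

Emit:
apply_moves(targets="0 0 0 -.2 0 0 0;0 0 0 -.1 0 0 0")

```text
clock: 8.22
position: [481.4, -27.2, 59.4]
tool_rot: [[0.226, 0.974, -0.004], [0.974, -0.226, -0.001], [-0.002, -0.004, -1.0]]
wrist_force: [-1.9, 1.0, 5.6]
grip_width: -0.1
```

```bash
python3 -c "
from h import *
look();look()"
```

```text
[481.3 -27.2  59.3] [-2.2  0.3  5.2] [ 4.000e-02 -3.467e+01  1.760e+00 -1.512e+01  1.000e-02 -5.100e-01
  0.000e+00] 8.2667
pad z 73.01566435424999 tip [74.0, 74.0, 73.0, 79.0, 82.0, 85.0, 91.0]
[481.4 -27.2  59.4] [-1.7 -0.4  6. ] [ 3.000e-02 -3.453e+01  1.750e+00 -1.519e+01  0.000e+00 -5.500e-01
 -0.000e+00] 8.3167
pad z 73.01373921693434 tip [74.0, 73.0, 73.0, 79.0, 82.0, 86.0, 90.0]
```

Middle foot is sound too: about 5.6 N at 4 mm. On to the right foot.

Emit:
apply_moves(targets="0 0 0 .5 0 0 0;0 0 0 2 0 0 0;0 0 0 1.5 0 0 0;0 0 -3 0 0 0 0;0 0 -3.3 0 0 0 0;0 0 -3.3 0 0 0 0;0 0 -3.3 0 0 0 0;0 0 -3.3 0 0 0 0;0 0 -2 0 0 0 0;0 0 0 0 0 0 0;0 0 0 0 0 0 0")

```text
clock: 9.23
position: [482.6, -215.8, 104.0]
tool_rot: [[0.219, 0.976, 0.004], [0.976, -0.219, -0.003], [-0.002, 0.005, -1.0]]
wrist_force: [0.1, 0.5, 0.2]
grip_width: 0.1
```

```bash
python3 -c "
from h import *
c,P=pads();save(c,'w5');np.save('w5',P)"
```

```text
[ 482.6 -215.7  104.1] [[0.218, 0.976, 0.004], [0.976, -0.218, -0.003], [-0.002, 0.005, -1.0]] 9.2833
[ 199  177   80   74 3916] [ 452. -253.   74.] [ 501. -199.   79.] ((479.54608154296875, -225.55654907226562), 27.524507522583008)
```

View pics/w5.png

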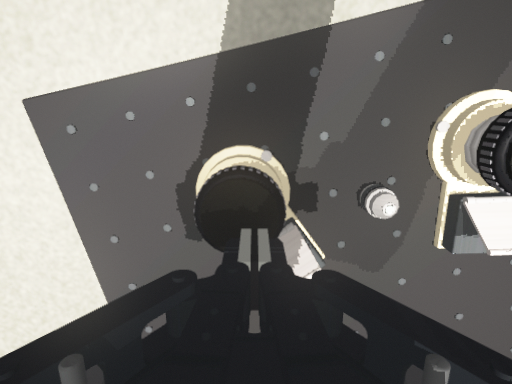

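The wrist view shows the right pad at (240,210) and its tag at (300,250) to the lower right. The middle foot at (490,150) is undisturbed. I need to shift about (-2,-10).

Emit:
apply_moves(targets="0 -.2 -1 -.8 0 .2 0;0 0 0 -.7 0 0 0;0 0 0 -.5 0 0 0")

```text
clock: 9.53
position: [481.8, -223.1, 83.4]
tool_rot: [[0.213, 0.977, 0.003], [0.977, -0.213, -0.002], [-0.002, 0.003, -1.0]]
wrist_force: [-0.2, 0.7, -0.2]
grip_width: 0.2
```

Emit:
apply_moves(targets="0 0 0 -.5 0 0 0;0 0 0 -.4 0 0 0;0 0 0 -.2 0 0 0")

```text
clock: 9.78
position: [481.0, -220.1, 69.3]
tool_rot: [[0.209, 0.978, -0.001], [0.978, -0.209, -0.0], [-0.0, -0.001, -1.0]]
wrist_force: [-0.3, 0.0, 0.0]
grip_width: 0.0
```

Emit:
apply_moves(targets="0 0 -.4 -.2 0 0 0;0 0 0 -.1 0 0 0;0 0 0 -.1 0 0 0")

```text
clock: 10.03
position: [481.0, -223.2, 64.0]
tool_rot: [[0.207, 0.978, -0.002], [0.978, -0.207, 0.001], [0.0, -0.002, -1.0]]
wrist_force: [0.2, -0.3, -0.0]
grip_width: 0.2
```

Emit:
apply_moves(targets="0 0 0 -.2 0 0 0;0 0 0 -.15 0 0 0")

```text
clock: 10.2
position: [481.1, -223.5, 60.7]
tool_rot: [[0.207, 0.978, -0.002], [0.978, -0.207, 0.001], [0.0, -0.002, -1.0]]
wrist_force: [-0.5, 1.4, 2.1]
grip_width: -0.6
```

```bash
python3 -c "
from h import *
look()"
```

```text
[ 481.1 -223.5   60.6] [-0.4  0.7  2.2] [ 5.000e-02 -4.030e+01  2.700e+00 -1.624e+01 -1.000e-02 -1.600e-01
  0.000e+00] 10.25
pad z 74.43996167070648 tip [75.0, 75.0, 75.0, 80.0, 84.0, 87.0, 91.0]
```

Emit:
apply_moves(targets="0 0 0 -.2 0 0 0;0 0 0 -.1 0 0 0")

```text
clock: 10.42
position: [481.2, -223.5, 58.1]
tool_rot: [[0.207, 0.978, -0.001], [0.978, -0.207, 0.001], [0.001, -0.002, -1.0]]
wrist_force: [-1.9, 0.7, 3.6]
grip_width: -0.0
```

```bash
python3 -c "
from h import *
look();look()"
```

```text
[ 481.2 -223.5   58. ] [-1.9 -0.4  4. ] [  0.04 -39.63   2.66 -16.1   -0.    -0.35   0.  ] 10.4667
pad z 71.76456580976651 tip [72.0, 72.0, 71.0, 78.0, 82.0, 84.0, 89.0]
[ 481.2 -223.5   58.1] [-1.3  0.2  2.9] [ 3.000e-02 -3.943e+01  2.650e+00 -1.615e+01 -0.000e+00 -4.000e-01
  0.000e+00] 10.5167
pad z 71.67897508280748 tip [71.0, 73.0, 72.0, 76.0, 81.0, 84.0, 88.0]
```

The right foot is the tired one: about 3.5 N at 5.4 mm. Lifting off and fitting its tag from the existing clouds.

Emit:
apply_moves(targets="0 0 0 .5 0 0 0;0 0 0 2 0 0 0;0 0 0 3 0 0 0;0 0 0 3 0 0 0;0 0 0 2 0 0 0;0 0 0 0 0 0 0;0 0 0 0 0 0 0")

```text
clock: 11.1
position: [480.3, -223.4, 167.6]
tool_rot: [[0.208, 0.978, -0.002], [0.978, -0.208, 0.0], [-0.0, -0.002, -1.0]]
wrist_force: [-1.1, 0.3, -0.2]
grip_width: -0.2
```

Run:
```python
from h import *
c,W=pads(); save(c,'w6')
for n,P in (("side",np.load("side.npy")),("w5",np.load("w5.npy")),("w6",W)):
    d=P-np.array([480,-225,0]); rr=np.hypot(d[...,0],d[...,1]); ang=np.degrees(np.arctan2(d[...,1],d[...,0]))
    m=(rr>38)&(rr<95)&(abs(ang)<70)&(P[...,2]>41)&(P[...,2]<80)
    _,lab,st,_=cv2.connectedComponentsWithStats(m.astype(np.uint8)); L=1+np.argmax(st[1:,4]); q=P[lab==L]
    cc=np.median(q,0); k=np.linalg.svd(q-q.mean(0),full_matrices=False)[2][2]; k*=np.sign(k[2])
    yaw=np.degrees(np.arctan2(-k[1],-k[0])); lean=np.degrees(np.arccos(k[2]))
    top=q[q[:,2]>np.percentile(q[:,2],88)]
    print(n,len(q),st[L],"ctr",cc.round(1),"yaw",yaw.round(1),"lean from vert",(90-lean).round(1),"top",top.mean(0).round(1),top.min(0).round(),top.max(0).round(), 'res',np.abs((q-q.mean(0))@k).mean().round(2))
```

```text
[ 480.5 -223.6  167.5] [[0.208, 0.978, -0.002], [0.978, -0.208, 0.0], [-0.0, -0.002, -1.0]] 11.15
[ 450  112   62   65 3154] [455. -57.  74.] [507. -10.  80.] ((481.0694580078125, -29.674711227416992), 27.53481101989746)
[ 221  161   62   60 2829] [ 453. -252.   74.] [ 506. -200.   79.] ((480.1108093261719, -226.28634643554688), 28.07510757446289)
side 237 [270 252  19  23 237] ctr [ 531.9 -205.4   58.5] yaw 22.6 lean from vert 36.2 top [ 540.7 -199.6   72.9] [ 532. -217.   71.] [ 551. -180.   76.] res 1.31
w5 1129 [ 280  228   42   51 1129] ctr [ 526.4 -190.5   58.1] yaw 23.8 lean from vert 36.2 top [ 534.  -186.    70.8] [ 530. -196.   69.] [ 537. -178.   74.] res 0.5
w6 1336 [ 260  205   56   50 1336] ctr [ 528.9 -198.    56.6] yaw 23.1 lean from vert 36.3 top [ 537.8 -192.6   72.4] [ 530. -207.   70.] [ 547. -178.   74.] res 0.53
```

View pics/w6.png

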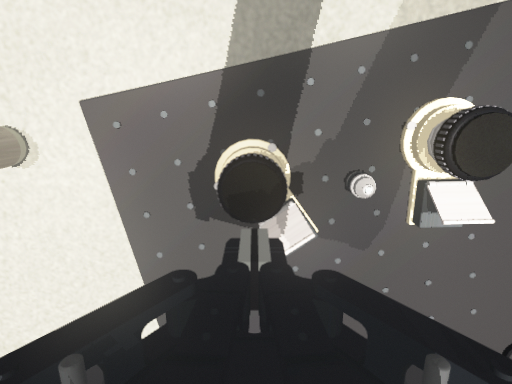

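Right tag: yaw ≈23°, lean ≈0.63 rad, edge centre near (541,-200,72). I'll press down at radius ≈73, about (547,-197).

Emit:
apply_moves(targets="0 2.5 1 -1 0 0 0;0 2.5 1 -1.5 0 0 0;0 1.6 0.6 -1.5 0 0 0;0 0 0 -1.5 0 0 0;0 0 0 -1 0 0 0;0 0 0 -.5 0 0 0")

```text
clock: 11.65
position: [546.2, -196.1, 89.7]
tool_rot: [[0.21, 0.978, -0.007], [0.978, -0.21, 0.001], [-0.0, -0.007, -1.0]]
wrist_force: [0.1, 0.4, -0.4]
grip_width: -0.2
```

Emit:
apply_moves(targets="0 0.1 -0.1 -.5 0 -.4 0;0 0 0 -.5 0 0 0;0 0 0 -.4 0 0 0;0 0 0 -.2 0 0 0")

```text
clock: 11.98
position: [544.1, -198.0, 70.4]
tool_rot: [[0.213, 0.977, -0.004], [0.977, -0.213, 0.002], [0.001, -0.005, -1.0]]
wrist_force: [-0.6, -0.2, 0.3]
grip_width: 0.3
```

Emit:
apply_moves(targets="0 0 0 -.4 0 0 0;0 0 0 -.4 0 0 0;0 0 0 -.4 0 0 0")

```text
clock: 12.23
position: [544.7, -199.2, 59.1]
tool_rot: [[0.214, 0.977, -0.001], [0.977, -0.214, 0.001], [0.001, -0.001, -1.0]]
wrist_force: [1.3, 1.8, 5.4]
grip_width: 0.5
```

Emit:
apply_moves(targets="0 0 0 -.4 0 0 0;0 0 0 -.4 0 0 0;0 0 0 -.4 0 0 0")

```text
clock: 12.48
position: [551.7, -197.0, 50.0]
tool_rot: [[0.212, 0.977, 0.013], [0.977, -0.212, 0.002], [0.005, 0.012, -1.0]]
wrist_force: [-0.1, 0.5, 2.5]
grip_width: 0.2
```

Emit:
apply_moves(targets="0 -.2 0 -.4 0 .7 0;0 0 0 -.4 0 0 0;0 0 0 -.4 0 0 0")

```text
clock: 12.73
position: [550.2, -197.4, 37.4]
tool_rot: [[0.212, 0.977, 0.001], [0.977, -0.212, 0.001], [0.001, 0.001, -1.0]]
wrist_force: [1.2, -0.2, 0.5]
grip_width: 0.1
```

Emit:
apply_moves(targets="0 0 0 -.4 0 0 0;0 0 0 -.3 0 0 0")

```text
clock: 12.9
position: [548.9, -197.8, 28.7]
tool_rot: [[0.213, 0.977, -0.001], [0.977, -0.213, 0.001], [0.001, -0.002, -1.0]]
wrist_force: [-0.5, -0.1, 0.0]
grip_width: -0.2
```

Emit:
apply_moves(targets="0 0 0 -.3 0 0 0")

```text
clock: 12.98
position: [548.2, -197.9, 24.9]
tool_rot: [[0.213, 0.977, -0.003], [0.977, -0.213, 0.001], [0.001, -0.003, -1.0]]
wrist_force: [-0.3, 0.9, 3.1]
grip_width: 0.1
```

Emit:
apply_moves(targets="0 0 0 -.2 0 0 0")

```text
clock: 13.07
position: [548.3, -198.1, 24.1]
tool_rot: [[0.214, 0.977, -0.003], [0.977, -0.214, 0.002], [0.001, -0.004, -1.0]]
wrist_force: [-6.1, 4.0, 31.3]
grip_width: -0.1
```

Solid stop at the expected height, so the tag is flat. Lifting off and checking.

Emit:
apply_moves(targets="0 0 0 .3 0 0 0;0 0 0 1.5 0 0 0;0 0 0 3 0 0 0;0 0 0 3 0 0 0;0 0 0 3 0 0 0;0 -3 0 2 0 0 0;0 -3 0 0 0 0 0;0 -3 0 0 0 0 0;0 -2 0 0 0 0 0;0 0 0 0 0 0 0;0 0 0 0 0 0 0")

```text
clock: 13.98
position: [427.7, -198.8, 153.6]
tool_rot: [[0.216, 0.976, -0.014], [0.976, -0.216, 0.003], [0.0, -0.014, -1.0]]
wrist_force: [0.7, 0.1, 0.4]
grip_width: -0.1
```

Run:
```python
from h import *
c,W=pads(); s=cam("side"); S=cloud(s); sc=cam("scene"); C=cloud(sc)
A=np.load("side.npy")
for name,ax in (("L",(577,200)),("M",(481,-30)),("R",(480,-226))):
  for n,P in (("side0",A),("side",S),("scene",C),("wrist",W)):
    d=P[...,:2]-np.array(ax); rr=np.hypot(d[...,0],d[...,1]); ang=np.degrees(np.arctan2(d[...,1],d[...,0]))
    q=P[(rr>45)&(rr<85)&(abs(ang)<60)&(P[...,2]>30)]
    t=P[(rr<60)&(P[...,2]>74)&(P[...,2]<82)]
    if len(q): print(name,n,len(q),"tag z max/median",np.percentile(q[:,2],[50,98]).round(1),"pad",t.mean(0).round(1) if len(t) else None)
im=cv2.resize(s["pixels"][130:310,190:350],None,fx=3,fy=3,interpolation=2)
w=cv2.resize(c["pixels"],None,fx=.6,fy=.6)
w=cv2.copyMakeBorder(w,0,540-w.shape[0],0,0,cv2.BORDER_CONSTANT)
cv2.imwrite("pics/fin.png",np.hstack([im,w])[...,::-1])
print(r.get_obs()["wrist_force"])
```

```text
[ 427.6 -198.8  153.4] [[0.216, 0.976, -0.015], [0.976, -0.216, 0.003], [-0.0, -0.015, -1.0]] 14.0333
[ 435  184   70   62 3251] [455. -56.  74.] [508.  -3.  79.] ((481.4248962402344, -29.63759994506836), 27.401962280273438)
L side0 176 tag z max/median [50.4 72.8] pad [577.2 196.2  77.4]
L scene 165 tag z max/median [36.6 74.4] pad [581.3 203.4  77.5]
M side0 234 tag z max/median [48.2 72.7] pad [481.2 -32.4  77.6]
M side 130 tag z max/median [36.7 73. ] pad [457.1 -37.3  76.1]
M scene 130 tag z max/median [37.9 73.3] pad [484.1 -25.9  77.3]
M wrist 2499 tag z max/median [54.4 71.4] pad [480.2 -30.1  77. ]
R side0 276 tag z max/median [56.1 74. ] pad [ 479.6 -228.    77.6]
R side 224 tag z max/median [39.  42.6] pad [ 479.7 -228.5   77.6]
R scene 82 tag z max/median [39.3 43.8] pad [ 484.4 -221.8   78. ]
[ 0.42131599  0.32698711 -0.37645654]
```

View pics/fin.png

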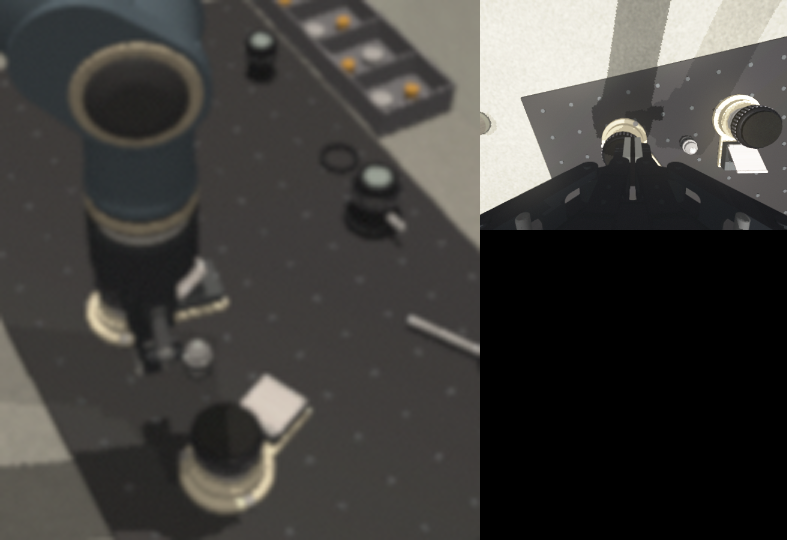

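The right tag lies flat at z≈39, at (270,405) in the side crop. The left and middle tags still stand at about 73–74, the feet haven't moved, and the wrist force is near zero. Handing in.

```bash
python3 -c "
from plant import r
print(r.close_job())"
```

```text
the job is handed in; nothing more can be done
None
```

The tired spring is in the right-hand foot, and its tag is now folded flat; the job is handed in. I pressed the feet in order from left to right, a few millimetres each, and let each come back up:

| Foot | Force at depth | Approx. stiffness | Spring |
|---|---|---|---|
| Left | 7.2 N at 4.8 mm | 1.2 N/mm | sound |
| Middle | 5.6 N at 4 mm | 1.0 N/mm | sound |
| Right | 3.5 N at 5.4 mm | 0.35 N/mm | tired |

- **Tags:** the right tag's upper face measures z≈39 mm, the value expected when flat. The left and middle tags still stand, with top edges at about 73–74 mm.
- **Feet:** no foot shifted within the few millimetres the cameras resolve, and the pads were back up. That comes from the scene camera for the left foot, because the arm hid it from the side camera.
- **Gripper and time:** the gripper finished clear of everything with wrist force near zero, about 14 s in.
- **Bystanders:** I didn't measure these individually. The ones in the last picture looked undisturbed.

Two things disagreed or ran higher than planned:
- **Fingertip position:** contact put the closed fingertips about 15 mm behind the reported TCP, not 25 mm ahead as stated. I found each contact by force and depth instead.
- **Tag push:** the last step against the tag's stop peaked at about 31 N through the fingertips, more than I intended.

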